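# File a backup drive in the desk rack and close the rack

## Task

The blue backup drive has toppled sideways against the grey one in the desk rack. Stand it up again close beside the grey one (pushing in the rack's sliding cheek does this), draw the cheek back to make room, then slide the standing orange drive into the free place until it is fully home against the back rail, and close the cheek snugly so that all three drives stand upright side by side. Never knock a drive over, and leave the mouse, the round black desk device and the printed sleeve where they are.

Things in the scene. Friction and masses are not known exactly. Their poses are not given: they have to be found in the camera images.
- rack: Fixed metal desk rack, mouth and top open; drives stand on the desk. Origin: on the desk, inner corner of back rail and fixed cheek. +x into the bay (rail face at x=0; rail 30 mm deep, 58 high, its carriage 81 high), +y across the bay to the fixed cheek (inner face y=0, 4 mm thick, x -120 to 0, 93 mm high; outside it a foot 47 mm wide, 4 high), z up.
- rack_place (a point): Where the middle of the orange drive belongs when it is fully home and the rack is closed on all three: rack x -70, y -75 mm, 35 mm up; rack axes. The blue one belongs 30 mm, the grey one 60 mm further along +y. Home drives touch the back rail and stick out 20 mm in front of the fixed cheek.
- cheek (a joint): Sliding cheek, m: 0 fully open, grows toward the fixed cheek (rack +y), up to 0.085. Bay width is 0.108 - value: about 0.048 when closed on two drives, 0.018 on three. Stays where left, takes 4 N. Inner face at rack y = -width; a 4 mm plate, 4 to 82 mm above the desk, from the rail to x -110 mm, then a lip 20 mm long bent outward.
- cheek_grip (a point): Middle of the free part of the black grip on top of the sliding cheek: 44 mm long (rack x), 12 mm thick (rack y), free from 82 to 126 mm above the desk; this point is 108 mm above the desk, at rack x -60 mm, 6 mm to the rack's -y side of the cheek's inner face. Moves with the cheek.
- drive_grey_mid (a point): Middle of the drive with grey bumpers, standing on its long edge against the fixed cheek. All drives are boxes 140 mm long (own x), 30 mm thick (own y), 70 mm high (own z), 0.2 to 0.45 kg; the middle is 35 mm up when standing.
- drive_blue_mid (a point): Middle of the drive with blue bumpers, size and axes as the grey one. At the start it is home in depth but leans about 34 degrees, its top edge on the grey drive's side, its foot toward the sliding cheek, reaching to 95 mm from the fixed cheek. Pushed in low by the cheek it stands up.
- drive_orange_mid (a point): Middle of the drive with orange bumpers, size and axes as the grey one. At the start it stands on the desk in front of the mouth, out of line with the free place on the sliding cheek's side and turned up to 0.3 rad; own x points roughly into the bay. Slides when pushed; pushed sideways it tips unless pushed within 15 mm of the desk.
- mouse: Black computer mouse, 114x60x39 mm, to be left alone; origin under its middle.
- hub_puck: Round domed black desk device, 104 mm across, 38 mm high, to be left alone; origin under its middle.
- flange_sleeve: Blue-grey printed sleeve with flanges, 54 mm across, 69 mm high, standing; to be left alone; origin under its middle.
- drive_grey: The grey drive; origin in the middle of the long narrow side it stands on, 35 mm below point drive_grey_mid, same axes.
- drive_blue: The blue drive; origin in the middle of the long narrow side it stands on, 35 mm below point drive_blue_mid, same axes.
- drive_orange: The orange drive; origin in the middle of the long narrow side it stands on, 35 mm below point drive_orange_mid, same axes.
Not all that is in view belongs to the job. There is more than one size of the drive_orange; the job needs the larger.

How it is judged:
On the way, in this order (a step that is already met when the one before it is completed fails the run):
1. the blue drive stands upright beside the grey one (angle between drive_blue_mid's own z axis and vertical below 0.06 rad and y of drive_blue_mid in the frame of rack above -0.055 m), for 0.2 s.
2. the orange drive stands in the free place, fully home against the back rail (x of drive_orange_mid in the frame of rack above -0.078 m and y of drive_orange_mid in the frame of rack above -0.095 m and angle between drive_orange_mid's own z axis and vertical below 0.06 rad), for 0.2 s.
At the end, for the whole second after the job is handed in: All three drives at rest, upright (0.05 rad), in line with the bay (0.06 rad), within 8 mm of the back rail, side by side from the fixed cheek in the order grey, blue, orange (each within 5 mm of its place); sliding cheek closed on them with at most 3.5 mm play in all (value of joint cheek above 0.0145 m and angle between each of drive_grey_mid, drive_blue_mid, drive_orange_mid's own z axis and vertical below 0.05 rad and x of each of drive_grey_mid, drive_blue_mid, drive_orange_mid in the frame of rack above -0.078 m and y of drive_grey_mid in the frame of rack between -0.02 and -0.01 m and angle between the x axis of each of drive_grey_mid, drive_blue_mid, drive_orange_mid and the x axis of rack, either way round below 0.06 rad and y of drive_blue_mid in the frame of rack between -0.05 and -0.04 m and y of drive_orange_mid in the frame of rack between -0.08 and -0.07 m and linear speed of each of drive_grey, drive_blue, drive_orange below 0.01 m/s); the robot touches nothing.
It fails at once if a drive is knocked over (angle between drive_orange_mid's own z axis and vertical above 0.6 rad or angle between drive_grey_mid's own z axis and vertical above 0.45 rad or angle between drive_blue_mid's own z axis and vertical above 0.9 rad).
It fails at once if the mouse, the round desk device or the printed sleeve is moved (distance of any of mouse, hub_puck, flange_sleeve from where it was at the start of the episode above 0.02 m).
It also fails if it takes over 69 s, if anything falls off the work surface, if the arm or the gripper's body presses on something with over 40 N, if the wrist force passes 120 N, or if a joint passes its speed limit or range.

## Robot

A 6-joint arm with a two-finger parallel gripper is mounted at the origin on a cart in front of the work surface, level with it; the furniture and walls round the work are solid. World frame = base frame: x ahead of the robot, y to its left, z up, the work surface at z = 0. Lengths are in m, angles in rad, forces in N, time in s.
With the tool pointing down it reaches from about 0.3 to 0.95 m from the base axis. Payload 3.1 kg.
Tool frame: the origin (TCP) lies at the very end of the fingers, on their centre line; the grasp point (between the pads) lies 19 mm behind it; z points along the fingers, y is the line along which they close (so a half turn about z gives the same grasp; the last joint's range is limited). The gripper opens to 85 mm and grips with 20 to 120 N. Pads are 22 mm wide; open, the fingers measure 114 mm over their backs; the gripper's body (76 mm by 85 mm) begins 54 mm behind the grasp point. The pads swing forward as they close: fully open they stand 13 mm farther back than shut.
Start: joints at [-1.308, 0.308, 1.634, -0, 1.2, -0.07], TCP at [0.204, -0.591, 0.231] pointing down, gripper open.
Joint ranges: [-3.06, 3.06], [-0.79, 1.96], [0.05, 2.63], [-1.19, 4.34], [0.05, 2.64], [-2.94, 2.94]. Speed limits (rad/s): [2.79, 2.79, 3.14, 3.14, 3.14, 3.14].

## Interface

Orientations are given as a unit quaternion [w, x, y, z].
In Python, from station import r gives the robot as it stands.
- The arm moves only by the tool step_arm, never from a script. Its argument "steps" is a list of rows, each an object of numbers: "rx", "ry", "rz": the turn, a rotation vector about the tool's x, y, z each as a share of pi rad, from -1 to 1; "x", "y", "z": the shift along the tool's x, y, z each as a share of 12 cm, from -1 to 1; "claw": the closure, from -1 (fully open) to 1 (shut), so that 0 is half open. In form: [{"rx": .., "ry": .., "rz": .., "x": .., "y": .., "z": .., "claw": ..}, ...]. A call has exactly 10 rows; each row shifts and turns the commanded pose from where the row before left it, along the tool's axes as they then stand; what a row does not reach is not made up. A row lasts 1/12 s, in which the tool goes at most 41.7 mm and 7.16 degrees, less where a joint would pass 70% of its speed; a pose out of reach is approached as far as the arm can. A call with a number of a shift or a turn outside -1 to 1 is refused whole. A call with a gripper value outside its range is refused whole. The fingers move at their own pace and stop on an object; the grip force is fixed at half the most. Time passes only in rows, so rows that do not move let the fingers close, or fill a call up. It gives the time, the measured TCP pose, the force, the opening and the grip force at its end, in the units of the state.
- r.sense(): the state, without advancing time (a new reading comes with each control period).
- r.snapshot(name): name is "scene" or "top" or "wrist"; returns the picture (420x560x3 uint8, red, green, blue); there is no depth.
- r.camera_info(name): a dict with "K" (3x3 intrinsics, pixels), "R" (3x3) and "t" (3): a world point X has camera coordinates R X + t. Camera axes: x right, y down, z forward; pixel columns grow to the right and rows downward; lengths in m; the calibration is good to about 2 mm. A picture is of the moment at which its call begins: read the wrist's pose just before it. camera_info takes no time and is no camera call; for the wrist camera it gives the pose at the moment of the call.
- r.sign_off(): hands the job in; it is judged then, once.
The state is a dict: "clock": time; "joint_pos": joint angles; "qvel": joint speeds; "effort": joint torques, N m; "position": TCP position; "tcp_rot": TCP orientation; "wrist_force": force on the tool from outside, world axes, zero at the start; "wrist_torque": the same for the moment, N m; "opening": finger opening in m; "finger_force": force on a finger pad.
Only numpy, scipy, OpenCV 4.12 (cv2) and the standard library are available. Lean on these libraries where they do the work, as an engineer would, in place of code of your own. Each camera call takes 0.05 s, during which the arm holds its last target. There are 200 camera calls.

## Working session

There is one attempt and no reset: what is moved stays moved. The work goes in short steps, Python scripts to look and compute and a tool call to move; the robot and the scene stay as the last step left them, time stands still between calls to the robot, and variables do not carry over. Pictures are saved under pics/ and viewed, at most 10 in all, crops included, and the job is handed in when it is done.

Besides the shell and the picture viewer there is one more tool, called after ">>>" by a JSON object that holds its "fn" and its "kwargs". step_arm: Moves the arm, as the interface text tells. Shift numbers are shares of 12 cm and turn numbers shares of pi rad, none past 1 either way. Its arguments: {"type":"object","properties":{"steps":{"type":"array"}},"required":["steps"]}

```bash
ls; mkdir -p pics; python3 - <<'E'
from station import r
import cv2
s=r.sense();print({k:s[k] for k in('clock','position','tcp_rot','opening')})
for n in('scene','top'):
    im=r.snapshot(n);cv2.imwrite(f'pics/{n}0.png',im[:,:,::-1]);c=r.camera_info(n);print(n,c)
E
```

```text
pics
{'clock': 0.0, 'position': array([ 0.20394927, -0.5899173 ,  0.23003759]), 'tcp_rot': array([-1.14683601e-03,  9.86187771e-01,  1.65627161e-01, -9.84455366e-05]), 'opening': 0.08503681858534105}
scene {'K': array([[422.83210544,   0.        , 286.09192562],
       [  0.        , 422.83210544, 212.50051814],
       [  0.        ,   0.        ,   1.        ]]), 'R': array([[ 0.84755549, -0.53039174,  0.01828362],
       [-0.40148059, -0.66332753, -0.63151399],
       [ 0.34707784,  0.52790263, -0.77514888]]), 't': array([-0.6098466 ,  0.12662757,  0.81382599])}
top {'K': array([[383.38622188,   0.        , 281.39313712],
       [  0.        , 383.38622188, 209.87516735],
       [  0.        ,   0.        ,   1.        ]]), 'R': array([[ 0.02566022, -0.99945712,  0.02066441],
       [-0.99674727, -0.02715944, -0.07587656],
       [ 0.0763966 , -0.01865018, -0.99690307]]), 't': array([-0.23872767,  0.56319527,  0.94475353])}
```

View pics/scene0.png

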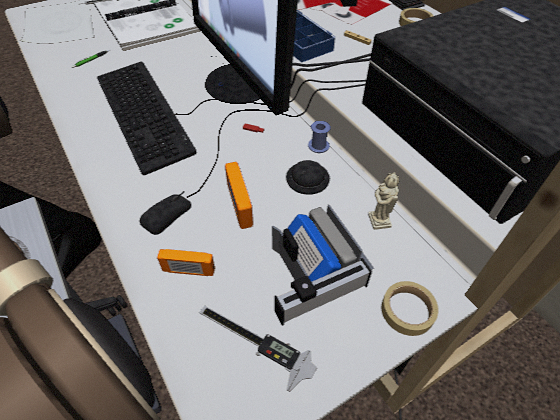

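View pics/top0.png

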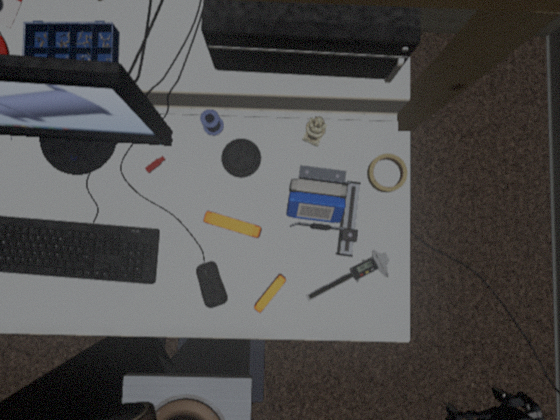

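```bash
cat > h.py <<'E'
import numpy as np,cv2
def ray(c,px,z):
    d=c['R'].T@np.linalg.inv(c['K'])@np.array([px[0],px[1],1.]);o=-c['R'].T@c['t']
    return o+d*(z-o[2])/d[2]
def proj(c,X):
    p=c['K']@(c['R']@np.asarray(X,float)+c['t']);return p[:2]/p[2]
def blobs(im,lo,hi,amin=150):
    m=cv2.inRange(cv2.cvtColor(im,cv2.COLOR_RGB2HSV),lo,hi)
    return [c for c in cv2.findContours(m,cv2.RETR_EXTERNAL,cv2.CHAIN_APPROX_NONE)[0] if cv2.contourArea(c)>amin]
E
python3 - <<'E'
from station import r
from h import *
c=r.camera_info('top');im=cv2.imread('pics/top0.png')[:,:,::-1].copy()
print('cam',-c['R'].T@c['t'])
for b in blobs(im,(8,120,120),(28,255,255)):
    q=cv2.boxPoints(cv2.minAreaRect(b));print('orange',q.round(1).tolist());P=np.array([ray(c,p,.07) for p in q]);print(P.round(4).tolist(),np.linalg.norm(P[1]-P[0]),np.linalg.norm(P[2]-P[1]))
cv2.imwrite('pics/crop0.png',cv2.resize(im[150:270,190:390,::-1],None,fx=4,fy=4,interpolation=cv2.INTER_CUBIC))
for n,p in dict(mouse=(211,285),puck=(241,158),sleeve=(211,122)).items(): print(n,ray(c,p,.035).round(3))
E
```

```text
cam [ 0.49531319 -0.20568218  0.98949418]
orange [[253.0, 307.0], [279.3999938964844, 274.0], [285.8999938964844, 279.1000061035156], [259.5, 312.20001220703125]]
[[0.3345, -0.1619, 0.07], [0.4131, -0.2222, 0.07], [0.4013, -0.2378, 0.07], [0.3228, -0.1774, 0.07]] 0.0990508951428291 0.019596536124058567
orange [[203.10000610351562, 221.10000610351562], [206.1999969482422, 210.6999969482422], [260.70001220703125, 226.8000030517578], [257.6000061035156, 237.1999969482422]]
[[0.5337, -0.0364, 0.07], [0.5589, -0.0427, 0.07], [0.5238, -0.1743, 0.07], [0.4987, -0.1676, 0.07]] 0.026015187792265002 0.13613551555449727
mouse [ 0.379 -0.056  0.035]
puck [ 0.697 -0.118  0.035]
sleeve [ 0.787 -0.04   0.035]
```

View pics/crop0.png

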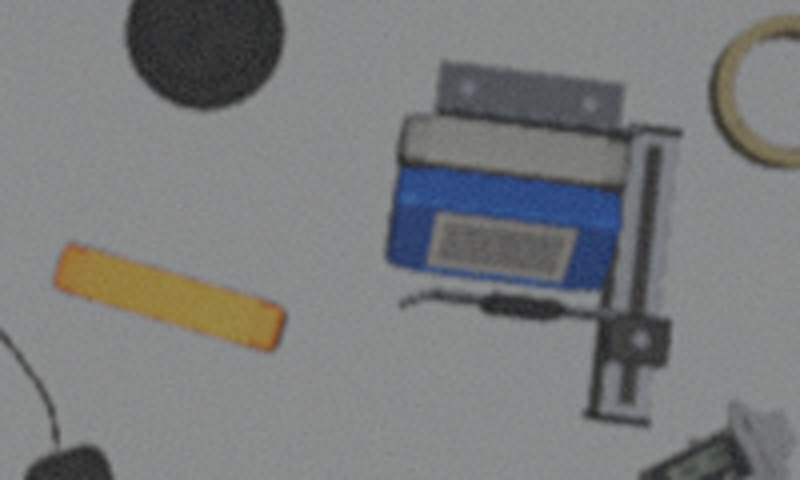

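```bash
python3 - <<'E'
from station import r
from h import *
c=r.camera_info('top')
f=lambda x,y,z:ray(c,(190+(x+.5)/4-.5,150+(y+.5)/4-.5),z)[:2].round(4)
for n,a in dict(g1=(403,115,.07),g2=(400,163,.07),g4=(627,186,.07),fc1=(438,114,.093),fc2=(628,129,.093),grip1=(482,302,.12),grip2=(563,310,.12),gripN=(520,318,.126),rail1=(632,135,.058),rail2=(597,412,.058),railb1=(681,132,.058),railb2=(650,422,.058),foot1=(443,62,.004),foot2=(624,85,.004),b1=(388,265,.02),b2=(600,290,.02)).items():print(n,f(*a))
E
```

```text
g1 [ 0.6429 -0.2427]
g2 [ 0.6136 -0.2416]
g4 [ 0.6034 -0.3793]
fc1 [ 0.6404 -0.2624]
fc2 [ 0.6347 -0.3751]
grip1 [ 0.529  -0.2881]
grip2 [ 0.5257 -0.3343]
gripN [ 0.5203 -0.3092]
rail1 [ 0.6365 -0.3843]
rail2 [ 0.4666 -0.3651]
railb1 [ 0.6392 -0.4145]
railb2 [ 0.4614 -0.3974]
foot1 [ 0.689  -0.2705]
foot2 [ 0.6774 -0.389 ]
b1 [ 0.5547 -0.2375]
b2 [ 0.5425 -0.3724]
```

>>> {"fn": "step_arm", "kwargs": {"steps": [{"rz": -0.0364, "claw": -1}, {"rz": -0.0364, "claw": -1}, {"rz": -0.0364, "claw": -1}, {"rz": -0.0364, "claw": -1}, {"rz": -0.0364, "claw": -1}, {"rz": -0.0364, "claw": -1}, {"rz": -0.0364, "claw": -1}, {"rz": -0.0364, "claw": -1}, {"rz": -0.0364, "claw": -1}, {"rz": -0.0364, "claw": -1}]}}

```text
schema error: expected keys rx, ry, rz, x, y, z, claw
```

>>> {"fn": "step_arm", "kwargs": {"steps": [{"x": 0.24, "y": 0.23, "claw": -1}, {"x": 0.24, "y": 0.23, "claw": -1}, {"x": 0.24, "y": 0.23, "claw": -1}, {"x": 0.24, "y": 0.23, "claw": -1}, {"x": 0.24, "y": 0.23, "claw": -1}, {"x": 0.24, "y": 0.23, "claw": -1}, {"x": 0.24, "y": 0.23, "claw": -1}, {"x": 0.24, "y": 0.23, "claw": -1}, {"x": 0.24, "y": 0.23, "claw": -1}, {"x": 0, "y": 0, "claw": -1}]}}

```text
schema error: expected keys rx, ry, rz, x, y, z, claw
```

```bash
python3 - <<'E'
from station import r
from h import *
s=r.sense();print(s['clock'],s['position'],s['tcp_rot'],s['joint_pos'])
c=r.camera_info('wrist');im=r.snapshot('wrist');cv2.imwrite('pics/w1.png',im[:,:,::-1])
import pickle;pickle.dump(c,open('w1.pkl','wb'))
print(-c['R'].T@c['t'],c['R'])
E
```

```text
0.1 [ 0.20395577 -0.58997474  0.23011012] [-1.08491909e-03  9.86186235e-01  1.65636713e-01 -1.11958009e-04] [-1.30769021e+00  3.08982693e-01  1.63508335e+00 -1.43445499e-05
  1.19970793e+00 -6.96960806e-02]
[ 0.28021223 -0.5634302   0.37335417] [[ 0.32621051 -0.94529618 -0.00135662]
 [-0.89725965 -0.31008471  0.31428109]
 [-0.29750938 -0.10130456 -0.949329  ]]
```

View pics/w1.png

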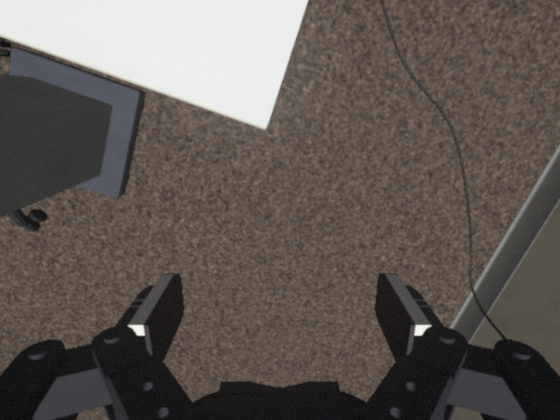

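The wrist view shows only floor, with the fingers at (160,310) and (400,310); the moves were refused because every key is needed.

>>> {"fn": "step_arm", "kwargs": {"steps": [{"rx": 0, "ry": 0, "rz": -0.0364, "x": 0, "y": 0, "z": 0, "claw": -1}, {"rx": 0, "ry": 0, "rz": -0.0364, "x": 0, "y": 0, "z": 0, "claw": -1}, {"rx": 0, "ry": 0, "rz": -0.0364, "x": 0, "y": 0, "z": 0, "claw": -1}, {"rx": 0, "ry": 0, "rz": -0.0364, "x": 0, "y": 0, "z": 0, "claw": -1}, {"rx": 0, "ry": 0, "rz": -0.0364, "x": 0, "y": 0, "z": 0, "claw": -1}, {"rx": 0, "ry": 0, "rz": -0.0364, "x": 0, "y": 0, "z": 0, "claw": -1}, {"rx": 0, "ry": 0, "rz": -0.0364, "x": 0, "y": 0, "z": 0, "claw": -1}, {"rx": 0, "ry": 0, "rz": -0.0364, "x": 0, "y": 0, "z": 0, "claw": -1}, {"rx": 0, "ry": 0, "rz": -0.0364, "x": 0, "y": 0, "z": 0, "claw": -1}, {"rx": 0, "ry": 0, "rz": -0.0364, "x": 0, "y": 0, "z": 0, "claw": -1}]}}

```text
clock: 0.98
position: [0.2041, -0.5904, 0.2307]
tcp_rot: [-0.0, 0.738, 0.675, 0.0]
wrist_force: [-0.6, 0.1, 0.6]
opening: 0.0851
finger_force: 0.0
```

>>> {"fn": "step_arm", "kwargs": {"steps": [{"rx": 0, "ry": 0, "rz": 0, "x": 0.23, "y": 0.23, "z": 0, "claw": -1}, {"rx": 0, "ry": 0, "rz": 0, "x": 0.23, "y": 0.23, "z": 0, "claw": -1}, {"rx": 0, "ry": 0, "rz": 0, "x": 0.23, "y": 0.23, "z": 0, "claw": -1}, {"rx": 0, "ry": 0, "rz": 0, "x": 0.23, "y": 0.23, "z": 0, "claw": -1}, {"rx": 0, "ry": 0, "rz": 0, "x": 0.23, "y": 0.23, "z": 0, "claw": -1}, {"rx": 0, "ry": 0, "rz": 0, "x": 0.23, "y": 0.23, "z": 0, "claw": -1}, {"rx": 0, "ry": 0, "rz": 0, "x": 0.23, "y": 0.23, "z": 0, "claw": -1}, {"rx": 0, "ry": 0, "rz": 0, "x": 0.23, "y": 0.23, "z": 0, "claw": -1}, {"rx": 0, "ry": 0, "rz": 0, "x": 0.23, "y": 0.23, "z": 0, "claw": -1}, {"rx": 0, "ry": 0, "rz": 0, "x": 0.0, "y": 0.0, "z": 0, "claw": -1}]}}

```text
clock: 1.82
position: [0.4796, -0.3618, 0.2311]
tcp_rot: [-0.0, 0.738, 0.675, 0.002]
wrist_force: [-0.2, -0.4, -1.1]
opening: 0.0852
finger_force: 0.0
```

```bash
python3 - <<'E'
from station import r
from h import *
s=r.sense();print(s['clock'],s['position'],s['tcp_rot'],s['joint_pos'])
c=r.camera_info('wrist');im=r.snapshot('wrist');cv2.imwrite('pics/w2.png',im[:,:,::-1])
import pickle;pickle.dump(c,open('w2.pkl','wb'))
print(-c['R'].T@c['t'])
E
```

```text
1.8167 [ 0.47964754 -0.3618297   0.23105807] [-3.30329341e-05  7.37743439e-01  6.75078018e-01  2.07032667e-03] [-0.72093754  0.2618929   1.69361527  0.0044492   1.18570404 -0.63395657]
[ 0.48628521 -0.28137657  0.37451145]
```

View pics/w2.png

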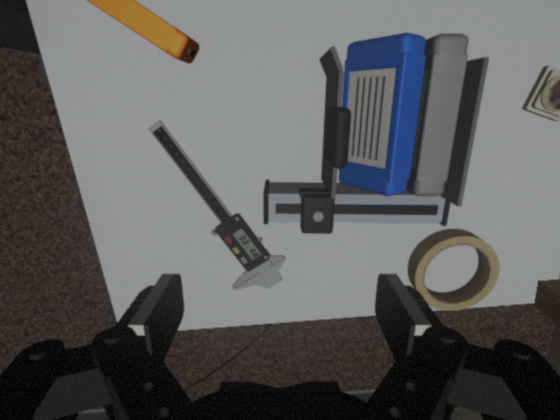

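```bash
cat >> h.py <<'E'
O=np.array([.631,-.382]);XR=np.array([-.095,-.9955]);YR=np.array([.9955,-.095])
def rk(P): d=np.asarray(P)[:2]-O;return np.array([d@XR,d@YR])
E
python3 - <<'E'
from h import *;import pickle
c=pickle.load(open('w2.pkl','rb'))
for n,a in dict(gripT=(341,107,.12),gripB=(338,167,.12),gripL=(329,140,.11),gripR=(350,137,.126),
 greyTL=(427,36,.07),greyTR=(467,38,.07),greyBL=(414,192,.07),greyBR=(446,192,.07),fcT=(485,60,.093),fcB=(462,203,.093),fcTi=(478,60,.093),cheekB=(332,195,.082),blueBL=(345,184,.03)).items():
  P=ray(c,a[:2],a[2]);print(n,P.round(4),rk(P).round(4))
E
```

```text
gripT [ 0.5313 -0.2905  0.12  ] [-0.0816 -0.108 ]
gripB [ 0.5276 -0.3343  0.12  ] [-0.0377 -0.1075]
gripL [ 0.523  -0.3145  0.11  ] [-0.0569 -0.1139]
gripR [ 0.5361 -0.3118  0.126 ] [-0.0609 -0.1012]
greyTL [ 0.6118 -0.243   0.07  ] [-0.1365 -0.0323]
greyTR [ 0.6445 -0.2474  0.07  ] [-0.1352  0.0007]
greyBL [ 0.606  -0.3748  0.07  ] [-0.0048 -0.0256]
greyBR [ 0.6359 -0.3775  0.07  ] [-0.005   0.0045]
fcT [ 0.6477 -0.2667  0.093 ] [-0.1164  0.0057]
fcB [ 0.6393 -0.3816  0.093 ] [-0.0012  0.0082]
fcTi [ 0.6423 -0.2662  0.093 ] [-0.1164  0.0003]
cheekB [ 0.5275 -0.3673  0.082 ] [-0.0048 -0.1045]
blueBL [ 0.5489 -0.3718  0.03  ] [-0.0024 -0.0827]
```

The wrist view shows the grip at (340,137), the blue drive leaning on the grey one, and the sliding cheek at the left; the positions agree with the top view within about 3 mm.

>>> {"fn": "step_arm", "kwargs": {"steps": [{"rx": 0, "ry": 0, "rz": 0, "x": 0.15, "y": 0.126, "z": 0, "claw": -1}, {"rx": 0, "ry": 0, "rz": 0, "x": 0.15, "y": 0.126, "z": 0, "claw": -1}, {"rx": 0, "ry": 0, "rz": 0, "x": 0.15, "y": 0.126, "z": 0.1, "claw": -1}, {"rx": 0, "ry": 0, "rz": 0, "x": 0, "y": 0, "z": 0.28, "claw": -1}, {"rx": 0, "ry": 0, "rz": 0, "x": 0, "y": 0, "z": 0.28, "claw": -1}, {"rx": 0, "ry": 0, "rz": 0, "x": 0, "y": 0, "z": 0.28, "claw": -1}, {"rx": 0, "ry": 0, "rz": 0, "x": 0, "y": 0, "z": 0.2, "claw": -1}, {"rx": 0, "ry": 0, "rz": 0, "x": 0, "y": 0, "z": 0.04, "claw": -1}, {"rx": 0, "ry": 0, "rz": 0, "x": 0, "y": 0, "z": 0, "claw": -1}, {"rx": 0, "ry": 0, "rz": 0, "x": 0, "y": 0, "z": 0, "claw": -1}]}}

```text
clock: 2.7
position: [0.5252, -0.3185, 0.0905]
tcp_rot: [0.001, 0.74, 0.673, -0.0]
wrist_force: [-0.0, 1.0, 0.9]
opening: 0.0851
finger_force: 0.0
```

>>> {"fn": "step_arm", "kwargs": {"steps": [{"rx": 0, "ry": 0, "rz": 0, "x": 0, "y": 0, "z": 0, "claw": 1}, {"rx": 0, "ry": 0, "rz": 0, "x": 0, "y": 0, "z": 0, "claw": 1}, {"rx": 0, "ry": 0, "rz": 0, "x": 0, "y": 0, "z": 0, "claw": 1}, {"rx": 0, "ry": 0, "rz": 0, "x": 0, "y": 0, "z": 0, "claw": 1}, {"rx": 0, "ry": 0, "rz": 0, "x": 0, "y": 0, "z": 0, "claw": 1}, {"rx": 0, "ry": 0, "rz": 0, "x": 0, "y": 0, "z": 0, "claw": 1}, {"rx": 0, "ry": 0, "rz": 0, "x": 0, "y": 0, "z": 0, "claw": 1}, {"rx": 0, "ry": 0, "rz": 0, "x": 0, "y": 0, "z": 0, "claw": 1}, {"rx": 0, "ry": 0, "rz": 0, "x": 0, "y": 0, "z": 0, "claw": 1}, {"rx": 0, "ry": 0, "rz": 0, "x": 0, "y": 0, "z": 0, "claw": 1}]}}

```text
clock: 3.53
position: [0.5272, -0.3178, 0.0907]
tcp_rot: [0.002, 0.74, 0.673, 0.001]
wrist_force: [5.1, 0.8, 0.8]
opening: 0.0111
finger_force: 59.9
```

>>> {"fn": "step_arm", "kwargs": {"steps": [{"rx": 0, "ry": 0, "rz": 0, "x": 0, "y": 0.03, "z": 0, "claw": 1}, {"rx": 0, "ry": 0, "rz": 0, "x": 0, "y": 0.03, "z": 0, "claw": 1}, {"rx": 0, "ry": 0, "rz": 0, "x": 0, "y": 0.03, "z": 0, "claw": 1}, {"rx": 0, "ry": 0, "rz": 0, "x": 0, "y": 0.03, "z": 0, "claw": 1}, {"rx": 0, "ry": 0, "rz": 0, "x": 0, "y": 0.03, "z": 0, "claw": 1}, {"rx": 0, "ry": 0, "rz": 0, "x": 0, "y": 0.03, "z": 0, "claw": 1}, {"rx": 0, "ry": 0, "rz": 0, "x": 0, "y": 0.03, "z": 0, "claw": 1}, {"rx": 0, "ry": 0, "rz": 0, "x": 0, "y": 0.03, "z": 0, "claw": 1}, {"rx": 0, "ry": 0, "rz": 0, "x": 0, "y": 0.03, "z": 0, "claw": 1}, {"rx": 0, "ry": 0, "rz": 0, "x": 0, "y": 0.03, "z": 0, "claw": 1}]}}

```text
clock: 4.37
position: [0.5591, -0.3209, 0.0907]
tcp_rot: [-0.002, 0.74, 0.673, -0.001]
wrist_force: [-5.6, 1.3, 7.1]
opening: 0.0112
finger_force: 61.0
```

>>> {"fn": "step_arm", "kwargs": {"steps": [{"rx": 0, "ry": 0, "rz": 0, "x": 0, "y": 0.01, "z": 0, "claw": 1}, {"rx": 0, "ry": 0, "rz": 0, "x": 0, "y": 0.01, "z": 0, "claw": 1}, {"rx": 0, "ry": 0, "rz": 0, "x": 0, "y": 0.01, "z": 0, "claw": 1}, {"rx": 0, "ry": 0, "rz": 0, "x": 0, "y": 0.0, "z": 0, "claw": 1}, {"rx": 0, "ry": 0, "rz": 0, "x": 0, "y": 0.0, "z": 0, "claw": 1}, {"rx": 0, "ry": 0, "rz": 0, "x": 0, "y": 0, "z": 0, "claw": 1}, {"rx": 0, "ry": 0, "rz": 0, "x": 0, "y": 0, "z": 0, "claw": 1}, {"rx": 0, "ry": 0, "rz": 0, "x": 0, "y": 0, "z": 0, "claw": 1}, {"rx": 0, "ry": 0, "rz": 0, "x": 0, "y": 0, "z": 0, "claw": 1}, {"rx": 0, "ry": 0, "rz": 0, "x": 0, "y": 0, "z": 0, "claw": 1}]}}

```text
clock: 5.2
position: [0.5633, -0.3213, 0.0907]
tcp_rot: [-0.001, 0.74, 0.673, -0.001]
wrist_force: [-4.7, 0.2, 7.6]
opening: 0.0114
finger_force: 61.4
```

>>> {"fn": "step_arm", "kwargs": {"steps": [{"rx": 0, "ry": 0, "rz": 0, "x": 0, "y": 0.01, "z": 0, "claw": 1}, {"rx": 0, "ry": 0, "rz": 0, "x": 0, "y": 0.01, "z": 0, "claw": 1}, {"rx": 0, "ry": 0, "rz": 0, "x": 0, "y": 0.01, "z": 0, "claw": 1}, {"rx": 0, "ry": 0, "rz": 0, "x": 0, "y": 0.0, "z": 0, "claw": 1}, {"rx": 0, "ry": 0, "rz": 0, "x": 0, "y": 0.0, "z": 0, "claw": 1}, {"rx": 0, "ry": 0, "rz": 0, "x": 0, "y": 0, "z": 0, "claw": 1}, {"rx": 0, "ry": 0, "rz": 0, "x": 0, "y": 0, "z": 0, "claw": 1}, {"rx": 0, "ry": 0, "rz": 0, "x": 0, "y": 0, "z": 0, "claw": 1}, {"rx": 0, "ry": 0, "rz": 0, "x": 0, "y": 0, "z": 0, "claw": 1}, {"rx": 0, "ry": 0, "rz": 0, "x": 0, "y": 0, "z": 0, "claw": 1}]}}

```text
clock: 6.03
position: [0.5666, -0.3216, 0.0907]
tcp_rot: [-0.001, 0.74, 0.673, -0.001]
wrist_force: [-4.5, 0.6, 7.2]
opening: 0.0116
finger_force: 61.5
```

```bash
python3 - <<'E'
from station import r
from h import *
import pickle
o=[]
for n in('scene','wrist'):
    im=r.snapshot(n);o.append(im);pickle.dump(r.camera_info(n),open(n+'3.pkl','wb'))
cv2.imwrite('pics/c3.png',np.hstack([cv2.resize(o[0][190:340,250:400],(480,480)),o[1][:300,240:540]  if 0 else cv2.resize(o[1][:300,240:540],(480,480))])[:,:,::-1][:, :, :] if 0 else np.hstack([cv2.resize(o[0][190:340,250:400],(400,400)),cv2.resize(o[1][:300,240:540],(400,400))])[:,:,::-1])
E
```

```text
(no output)
```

View pics/c3.png

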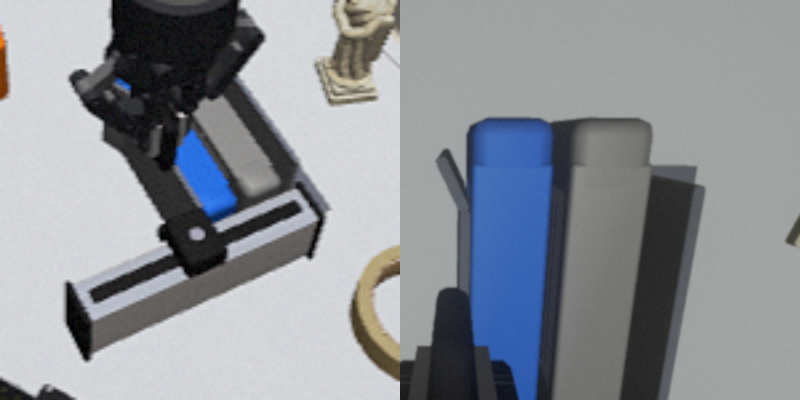

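Blue now stands upright beside grey, with a gap of about 5 mm left between them (wrist crop columns 550-568). I'll push on until the force rises.

>>> {"fn": "step_arm", "kwargs": {"steps": [{"rx": 0, "ry": 0, "rz": 0, "x": 0, "y": 0.01, "z": 0, "claw": 1}, {"rx": 0, "ry": 0, "rz": 0, "x": 0, "y": 0.01, "z": 0, "claw": 1}, {"rx": 0, "ry": 0, "rz": 0, "x": 0, "y": 0.01, "z": 0, "claw": 1}, {"rx": 0, "ry": 0, "rz": 0, "x": 0, "y": 0.01, "z": 0, "claw": 1}, {"rx": 0, "ry": 0, "rz": 0, "x": 0, "y": 0.0, "z": 0, "claw": 1}, {"rx": 0, "ry": 0, "rz": 0, "x": 0, "y": 0, "z": 0, "claw": 1}, {"rx": 0, "ry": 0, "rz": 0, "x": 0, "y": 0, "z": 0, "claw": 1}, {"rx": 0, "ry": 0, "rz": 0, "x": 0, "y": 0, "z": 0, "claw": 1}, {"rx": 0, "ry": 0, "rz": 0, "x": 0, "y": 0, "z": 0, "claw": 1}, {"rx": 0, "ry": 0, "rz": 0, "x": 0, "y": 0, "z": 0, "claw": 1}]}}

```text
clock: 6.97
position: [0.5714, -0.3221, 0.0907]
tcp_rot: [-0.001, 0.74, 0.673, -0.001]
wrist_force: [-4.5, 1.5, 7.4]
opening: 0.0115
finger_force: 61.4
```

>>> {"fn": "step_arm", "kwargs": {"steps": [{"rx": 0, "ry": 0, "rz": 0, "x": 0, "y": 0.01, "z": 0, "claw": 1}, {"rx": 0, "ry": 0, "rz": 0, "x": 0, "y": 0.01, "z": 0, "claw": 1}, {"rx": 0, "ry": 0, "rz": 0, "x": 0, "y": 0.01, "z": 0, "claw": 1}, {"rx": 0, "ry": 0, "rz": 0, "x": 0, "y": 0.0, "z": 0, "claw": 1}, {"rx": 0, "ry": 0, "rz": 0, "x": 0, "y": 0.0, "z": 0, "claw": 1}, {"rx": 0, "ry": 0, "rz": 0, "x": 0, "y": 0, "z": 0, "claw": 1}, {"rx": 0, "ry": 0, "rz": 0, "x": 0, "y": 0, "z": 0, "claw": 1}, {"rx": 0, "ry": 0, "rz": 0, "x": 0, "y": 0, "z": 0, "claw": 1}, {"rx": 0, "ry": 0, "rz": 0, "x": 0, "y": 0, "z": 0, "claw": 1}, {"rx": 0, "ry": 0, "rz": 0, "x": 0, "y": 0, "z": 0, "claw": 1}]}}

```text
clock: 7.8
position: [0.5741, -0.3223, 0.0907]
tcp_rot: [-0.002, 0.74, 0.673, -0.002]
wrist_force: [-8.8, 1.0, 9.2]
opening: 0.0112
finger_force: 61.6
```

>>> {"fn": "step_arm", "kwargs": {"steps": [{"rx": 0, "ry": 0, "rz": 0, "x": 0, "y": -0.02, "z": 0, "claw": 1}, {"rx": 0, "ry": 0, "rz": 0, "x": 0, "y": -0.045, "z": 0, "claw": 1}, {"rx": 0, "ry": 0, "rz": 0, "x": 0, "y": -0.045, "z": 0, "claw": 1}, {"rx": 0, "ry": 0, "rz": 0, "x": 0, "y": -0.045, "z": 0, "claw": 1}, {"rx": 0, "ry": 0, "rz": 0, "x": 0, "y": -0.045, "z": 0, "claw": 1}, {"rx": 0, "ry": 0, "rz": 0, "x": 0, "y": -0.045, "z": 0, "claw": 1}, {"rx": 0, "ry": 0, "rz": 0, "x": 0, "y": -0.045, "z": 0, "claw": 1}, {"rx": 0, "ry": 0, "rz": 0, "x": 0, "y": -0.045, "z": 0, "claw": 1}, {"rx": 0, "ry": 0, "rz": 0, "x": 0, "y": -0.045, "z": 0, "claw": 1}, {"rx": 0, "ry": 0, "rz": 0, "x": 0, "y": 0, "z": 0, "claw": 1}]}}

```text
clock: 8.63
position: [0.5305, -0.3181, 0.0907]
tcp_rot: [0.0, 0.74, 0.673, -0.0]
wrist_force: [1.0, 1.6, 8.3]
opening: 0.0107
finger_force: 61.8
```

>>> {"fn": "step_arm", "kwargs": {"steps": [{"rx": 0, "ry": 0, "rz": 0, "x": 0, "y": -0.01, "z": 0, "claw": 1}, {"rx": 0, "ry": 0, "rz": 0, "x": 0, "y": 0, "z": 0, "claw": 1}, {"rx": 0, "ry": 0, "rz": 0, "x": 0, "y": 0, "z": 0, "claw": -1}, {"rx": 0, "ry": 0, "rz": 0, "x": 0, "y": 0, "z": 0, "claw": -1}, {"rx": 0, "ry": 0, "rz": 0, "x": 0, "y": 0, "z": 0, "claw": -1}, {"rx": 0, "ry": 0, "rz": 0, "x": 0, "y": 0, "z": 0, "claw": -1}, {"rx": 0, "ry": 0, "rz": 0, "x": 0, "y": 0, "z": 0, "claw": -1}, {"rx": 0, "ry": 0, "rz": 0, "x": 0, "y": 0, "z": -0.1, "claw": -1}, {"rx": 0, "ry": 0, "rz": 0, "x": 0, "y": 0, "z": -0.3, "claw": -1}, {"rx": 0, "ry": 0, "rz": 0, "x": 0, "y": 0, "z": -0.3, "claw": -1}]}}

```text
clock: 9.47
position: [0.5281, -0.3166, 0.1727]
tcp_rot: [-0.003, 0.74, 0.673, -0.001]
wrist_force: [0.5, -0.9, 0.6]
opening: 0.0853
finger_force: 0.0
```

>>> {"fn": "step_arm", "kwargs": {"steps": [{"rx": 0, "ry": 0, "rz": 0, "x": 0.2, "y": 0, "z": -0.2, "claw": -1}, {"rx": 0, "ry": 0, "rz": 0, "x": 0.25, "y": 0, "z": -0.2, "claw": -1}, {"rx": 0, "ry": 0, "rz": 0, "x": 0.3, "y": 0, "z": -0.1, "claw": -1}, {"rx": 0, "ry": 0, "rz": 0, "x": 0.3, "y": 0, "z": 0, "claw": -1}, {"rx": 0, "ry": 0, "rz": 0, "x": 0.3, "y": 0, "z": 0, "claw": -1}, {"rx": 0, "ry": 0, "rz": 0, "x": 0.2, "y": 0, "z": 0, "claw": -1}, {"rx": 0, "ry": 0, "rz": 0.0263, "x": 0, "y": 0, "z": 0, "claw": -1}, {"rx": 0, "ry": 0, "rz": 0.0263, "x": 0, "y": 0, "z": 0, "claw": -1}, {"rx": 0, "ry": 0, "rz": 0, "x": 0, "y": 0, "z": 0, "claw": -1}, {"rx": 0, "ry": 0, "rz": 0, "x": 0, "y": 0, "z": 0, "claw": -1}]}}

```text
clock: 10.3
position: [0.5475, -0.1326, 0.2344]
tcp_rot: [0.0, 0.792, 0.611, 0.0]
wrist_force: [-0.3, 0.2, -0.4]
opening: 0.0855
finger_force: 0.0
```

```bash
python3 - <<'E'
from station import r
from h import *
import pickle
s=r.sense();print(s['position'],s['tcp_rot'])
c=r.camera_info('wrist');im=r.snapshot('wrist');cv2.imwrite('pics/w4.png',im[:,:,::-1]);pickle.dump(c,open('w4.pkl','wb'))
for b in blobs(im,(8,120,100),(28,255,255)):
    q=cv2.boxPoints(cv2.minAreaRect(b));P=np.array([ray(c,p,.07) for p in q]);print(q.round().tolist(),P.round(4).tolist(),P.mean(0))
E
```

```text
[ 0.54754592 -0.13256442  0.23441509] [3.24443279e-04 7.91965722e-01 6.10565450e-01 1.44877286e-04]
[[88.0, 274.0], [94.0, 257.0], [157.0, 281.0], [151.0, 297.0]] [[0.3344, -0.1694, 0.07], [0.3482, -0.154, 0.07], [0.3996, -0.195, 0.07], [0.3865, -0.2115, 0.07]] [ 0.36717423 -0.18247871  0.07      ]
[[238.0, 85.0], [271.0, 85.0], [271.0, 231.0], [238.0, 231.0]] [[0.5369, -0.0345, 0.07], [0.5643, -0.0417, 0.07], [0.5289, -0.172, 0.07], [0.4975, -0.1637, 0.07]] [ 0.53187233 -0.10297208  0.07      ]
```

View pics/w4.png

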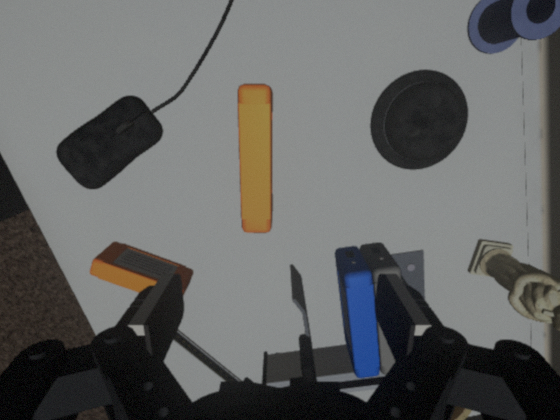

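The wrist view shows orange aligned with the tool at (255,158), and blue upright beside grey at (358,310).

>>> {"fn": "step_arm", "kwargs": {"steps": [{"rx": 0, "ry": 0, "rz": 0, "x": 0.176, "y": -0.068, "z": 0.1, "claw": -1}, {"rx": 0, "ry": 0, "rz": 0, "x": 0.176, "y": -0.068, "z": 0.1, "claw": -1}, {"rx": 0, "ry": 0, "rz": 0, "x": 0.176, "y": -0.068, "z": 0.1, "claw": -1}, {"rx": 0, "ry": 0, "rz": 0, "x": 0, "y": 0, "z": 0.25, "claw": -1}, {"rx": 0, "ry": 0, "rz": 0, "x": 0, "y": 0, "z": 0.28, "claw": -1}, {"rx": 0, "ry": 0, "rz": 0, "x": 0, "y": 0, "z": 0.28, "claw": -1}, {"rx": 0, "ry": 0, "rz": 0, "x": 0, "y": 0, "z": 0.28, "claw": -1}, {"rx": 0, "ry": 0, "rz": 0, "x": 0, "y": 0, "z": 0.28, "claw": -1}, {"rx": 0, "ry": 0, "rz": 0, "x": 0, "y": 0, "z": 0.1, "claw": -1}, {"rx": 0, "ry": 0, "rz": 0, "x": 0, "y": 0, "z": 0, "claw": -1}]}}

```text
clock: 11.18
position: [0.5365, -0.0649, 0.0178]
tcp_rot: [-0.003, 0.793, 0.61, -0.003]
wrist_force: [-1.1, -0.4, -0.3]
opening: 0.0855
finger_force: 0.0
```

>>> {"fn": "step_arm", "kwargs": {"steps": [{"rx": 0, "ry": 0, "rz": 0, "x": 0, "y": 0, "z": 0, "claw": 1}, {"rx": 0, "ry": 0, "rz": 0, "x": 0, "y": 0, "z": 0, "claw": 1}, {"rx": 0, "ry": 0, "rz": 0, "x": 0, "y": 0, "z": 0, "claw": 1}, {"rx": 0, "ry": 0, "rz": 0, "x": 0, "y": 0, "z": 0, "claw": 1}, {"rx": 0, "ry": 0, "rz": 0, "x": 0, "y": 0, "z": 0, "claw": 1}, {"rx": 0, "ry": 0, "rz": 0, "x": 0, "y": 0, "z": 0, "claw": 1}, {"rx": 0, "ry": 0, "rz": 0, "x": 0, "y": 0, "z": 0, "claw": 1}, {"rx": 0, "ry": 0, "rz": 0, "x": 0, "y": 0, "z": 0, "claw": 1}, {"rx": 0, "ry": 0, "rz": 0, "x": 0, "y": 0, "z": 0, "claw": 1}, {"rx": 0, "ry": 0, "rz": 0, "x": 0, "y": 0, "z": 0, "claw": 1}]}}

```text
clock: 12.02
position: [0.5419, -0.0655, 0.0233]
tcp_rot: [0.001, 0.793, 0.61, 0.001]
wrist_force: [-0.4, -0.2, 7.1]
opening: 0.0295
finger_force: 60.0
```

>>> {"fn": "step_arm", "kwargs": {"steps": [{"rx": 0, "ry": 0, "rz": 0, "x": 0, "y": 0, "z": -0.025, "claw": 1}, {"rx": 0, "ry": 0, "rz": 0, "x": 0, "y": 0, "z": 0, "claw": 1}, {"rx": 0, "ry": 0, "rz": -0.018, "x": 0, "y": 0, "z": 0, "claw": 1}, {"rx": 0, "ry": 0, "rz": -0.018, "x": 0, "y": 0, "z": 0, "claw": 1}, {"rx": 0, "ry": 0, "rz": -0.018, "x": 0, "y": 0, "z": 0, "claw": 1}, {"rx": 0, "ry": 0, "rz": 0, "x": 0, "y": 0.06, "z": 0, "claw": 1}, {"rx": 0, "ry": 0, "rz": 0, "x": 0, "y": 0.08, "z": 0, "claw": 1}, {"rx": 0, "ry": 0, "rz": 0, "x": 0, "y": 0.08, "z": 0, "claw": 1}, {"rx": 0, "ry": 0, "rz": 0, "x": 0, "y": 0.08, "z": 0, "claw": 1}, {"rx": 0, "ry": 0, "rz": 0, "x": 0, "y": 0, "z": 0, "claw": 1}]}}

```text
clock: 12.85
position: [0.579, -0.0688, 0.0245]
tcp_rot: [0.002, 0.738, 0.675, 0.001]
wrist_force: [1.2, -0.6, -3.4]
opening: 0.0294
finger_force: 59.9
```

```bash
python3 - <<'E'
from station import r
from h import *
s=r.sense();print(s['clock'],s['position'],s['tcp_rot'],s['wrist_force'])
p=s['position'][:2]-np.array([.634,-.384]);t=.09;print('rack',p@[-np.sin(t),-np.cos(t)],p@[np.cos(t),-np.sin(t)])
o=[r.snapshot(n) for n in('scene','top')]
cv2.imwrite('pics/c5.png',np.hstack([cv2.resize(o[0][150:350,210:410],(400,400)),cv2.resize(o[1][130:270,220:360],(400,400))])[:,:,::-1])
E
```

```text
12.85 [ 0.57904452 -0.06876442  0.02448998] [0.00162316 0.73823486 0.6745405  0.00133356] [ 1.20898705 -0.61035545 -3.35730663]
rack -0.3090204228800753 -0.08306597556605726
```

View pics/c5.png

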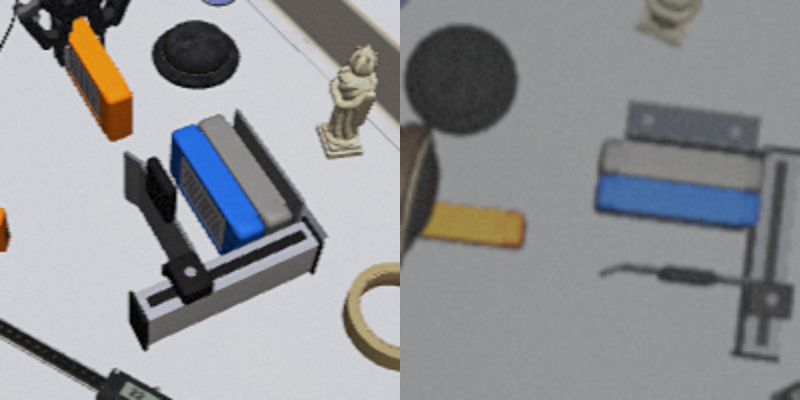

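Orange is lined up with the free gap, about 6–8 mm clear of blue and of the cheek (top crop: orange edges at rows 211 and 246, blue edge at 211 with the bay sloping down by 7).

>>> {"fn": "step_arm", "kwargs": {"steps": [{"rx": 0, "ry": 0, "rz": 0, "x": -0.1, "y": 0, "z": 0, "claw": 1}, {"rx": 0, "ry": 0, "rz": 0, "x": -0.12, "y": 0, "z": 0, "claw": 1}, {"rx": 0, "ry": 0, "rz": 0, "x": -0.12, "y": 0, "z": 0, "claw": 1}, {"rx": 0, "ry": 0, "rz": 0, "x": -0.12, "y": 0, "z": 0, "claw": 1}, {"rx": 0, "ry": 0, "rz": 0, "x": -0.12, "y": 0, "z": 0, "claw": 1}, {"rx": 0, "ry": 0, "rz": 0, "x": -0.12, "y": 0, "z": 0, "claw": 1}, {"rx": 0, "ry": 0, "rz": 0, "x": -0.12, "y": 0, "z": 0, "claw": 1}, {"rx": 0, "ry": 0, "rz": 0, "x": -0.1, "y": 0, "z": 0, "claw": 1}, {"rx": 0, "ry": 0, "rz": 0, "x": -0.05, "y": 0, "z": 0, "claw": 1}, {"rx": 0, "ry": 0, "rz": 0, "x": 0, "y": 0, "z": 0, "claw": 1}]}}

```text
clock: 13.78
position: [0.5655, -0.1862, 0.0244]
tcp_rot: [0.0, 0.739, 0.674, 0.0]
wrist_force: [-0.3, 0.1, -4.1]
opening: 0.0299
finger_force: 59.8
```

>>> {"fn": "step_arm", "kwargs": {"steps": [{"rx": 0, "ry": 0, "rz": 0, "x": -0.05, "y": 0, "z": 0, "claw": 1}, {"rx": 0, "ry": 0, "rz": 0, "x": -0.05, "y": 0, "z": 0, "claw": 1}, {"rx": 0, "ry": 0, "rz": 0, "x": -0.05, "y": 0, "z": 0, "claw": 1}, {"rx": 0, "ry": 0, "rz": 0, "x": -0.05, "y": 0, "z": 0, "claw": 1}, {"rx": 0, "ry": 0, "rz": 0, "x": -0.04, "y": 0, "z": 0, "claw": 1}, {"rx": 0, "ry": 0, "rz": 0, "x": 0, "y": 0, "z": 0, "claw": 1}, {"rx": 0, "ry": 0, "rz": 0, "x": 0, "y": 0, "z": 0.01, "claw": 1}, {"rx": 0, "ry": 0, "rz": 0, "x": 0, "y": 0, "z": 0.01, "claw": 1}, {"rx": 0, "ry": 0, "rz": 0, "x": 0, "y": 0, "z": 0, "claw": 1}, {"rx": 0, "ry": 0, "rz": 0, "x": 0, "y": 0, "z": 0, "claw": 1}]}}

```text
clock: 14.62
position: [0.5632, -0.2133, 0.0233]
tcp_rot: [0.0, 0.738, 0.675, -0.0]
wrist_force: [-3.4, -1.4, 5.2]
opening: 0.0293
finger_force: 60.8
```

>>> {"fn": "step_arm", "kwargs": {"steps": [{"rx": 0, "ry": 0, "rz": 0, "x": 0, "y": 0, "z": 0, "claw": -1}, {"rx": 0, "ry": 0, "rz": 0, "x": 0, "y": 0, "z": 0, "claw": -1}, {"rx": 0, "ry": 0, "rz": 0, "x": 0, "y": 0, "z": 0, "claw": -1}, {"rx": 0, "ry": 0, "rz": 0, "x": 0, "y": 0, "z": 0, "claw": -1}, {"rx": 0, "ry": 0, "rz": 0, "x": 0, "y": 0, "z": 0, "claw": -1}, {"rx": 0, "ry": 0, "rz": 0, "x": 0, "y": 0, "z": -0.15, "claw": -1}, {"rx": 0, "ry": 0, "rz": 0, "x": 0, "y": 0, "z": -0.2, "claw": -1}, {"rx": 0, "ry": 0, "rz": 0, "x": 0, "y": 0, "z": -0.25, "claw": -1}, {"rx": 0, "ry": 0, "rz": 0, "x": 0, "y": 0, "z": -0.2, "claw": -1}, {"rx": 0, "ry": 0, "rz": 0, "x": 0, "y": 0, "z": 0, "claw": -1}]}}

```text
clock: 15.45
position: [0.5672, -0.2148, 0.1239]
tcp_rot: [0.005, 0.738, 0.675, 0.002]
wrist_force: [1.9, 0.3, 0.6]
opening: 0.0856
finger_force: 0.0
```

>>> {"fn": "step_arm", "kwargs": {"steps": [{"rx": 0, "ry": 0, "rz": 0, "x": 0.15, "y": 0, "z": 0, "claw": 1}, {"rx": 0, "ry": 0, "rz": 0, "x": 0.2, "y": 0, "z": 0, "claw": 1}, {"rx": 0, "ry": 0, "rz": 0, "x": 0.17, "y": 0, "z": 0, "claw": 1}, {"rx": 0, "ry": 0, "rz": 0, "x": 0, "y": 0, "z": 0, "claw": 1}, {"rx": 0, "ry": 0, "rz": 0, "x": 0, "y": 0, "z": 0, "claw": 1}, {"rx": 0, "ry": 0, "rz": 0, "x": 0, "y": 0, "z": 0, "claw": 1}, {"rx": 0, "ry": 0, "rz": 0, "x": 0, "y": 0, "z": 0.2, "claw": 1}, {"rx": 0, "ry": 0, "rz": 0, "x": 0, "y": 0, "z": 0.2, "claw": 1}, {"rx": 0, "ry": 0, "rz": 0, "x": 0, "y": 0, "z": 0.2, "claw": 1}, {"rx": 0, "ry": 0, "rz": 0, "x": 0, "y": 0, "z": 0.1, "claw": 1}]}}

```text
clock: 16.28
position: [0.5663, -0.1513, 0.0308]
tcp_rot: [-0.002, 0.739, 0.674, -0.001]
wrist_force: [-0.9, -0.1, -0.8]
opening: -0.0001
finger_force: 0.0
```

>>> {"fn": "step_arm", "kwargs": {"steps": [{"rx": 0, "ry": 0, "rz": 0, "x": -0.06, "y": 0, "z": 0, "claw": 1}, {"rx": 0, "ry": 0, "rz": 0, "x": -0.06, "y": 0, "z": 0, "claw": 1}, {"rx": 0, "ry": 0, "rz": 0, "x": -0.06, "y": 0, "z": 0, "claw": 1}, {"rx": 0, "ry": 0, "rz": 0, "x": -0.06, "y": 0, "z": 0, "claw": 1}, {"rx": 0, "ry": 0, "rz": 0, "x": -0.06, "y": 0, "z": 0, "claw": 1}, {"rx": 0, "ry": 0, "rz": 0, "x": -0.06, "y": 0, "z": 0, "claw": 1}, {"rx": 0, "ry": 0, "rz": 0, "x": -0.05, "y": 0, "z": 0, "claw": 1}, {"rx": 0, "ry": 0, "rz": 0, "x": -0.05, "y": 0, "z": 0, "claw": 1}, {"rx": 0, "ry": 0, "rz": 0, "x": -0.04, "y": 0, "z": 0, "claw": 1}, {"rx": 0, "ry": 0, "rz": 0, "x": -0.02, "y": 0, "z": 0, "claw": 1}]}}

```text
clock: 17.12
position: [0.5632, -0.2137, 0.0343]
tcp_rot: [0.0, 0.738, 0.674, 0.0]
wrist_force: [0.6, 4.2, 2.7]
opening: -0.0001
finger_force: 2.0
```

>>> {"fn": "step_arm", "kwargs": {"steps": [{"rx": 0, "ry": 0, "rz": 0, "x": -0.02, "y": 0, "z": 0, "claw": 1}, {"rx": 0, "ry": 0, "rz": 0, "x": -0.02, "y": 0, "z": 0, "claw": 1}, {"rx": 0, "ry": 0, "rz": 0, "x": -0.02, "y": 0, "z": 0, "claw": 1}, {"rx": 0, "ry": 0, "rz": 0, "x": -0.0, "y": 0, "z": 0, "claw": 1}, {"rx": 0, "ry": 0, "rz": 0, "x": -0.0, "y": 0, "z": 0, "claw": 1}, {"rx": 0, "ry": 0, "rz": 0, "x": -0.0, "y": 0, "z": 0, "claw": 1}, {"rx": 0, "ry": 0, "rz": 0, "x": -0.0, "y": 0, "z": 0, "claw": 1}, {"rx": 0, "ry": 0, "rz": 0, "x": -0.0, "y": 0, "z": 0, "claw": 1}, {"rx": 0, "ry": 0, "rz": 0, "x": 0, "y": 0, "z": 0, "claw": 1}, {"rx": 0, "ry": 0, "rz": 0, "x": 0, "y": 0, "z": 0, "claw": 1}]}}

```text
clock: 17.95
position: [0.5619, -0.2204, 0.0337]
tcp_rot: [-0.0, 0.738, 0.675, -0.0]
wrist_force: [1.0, 0.2, -0.4]
opening: 0.0001
finger_force: 0.0
```

>>> {"fn": "step_arm", "kwargs": {"steps": [{"rx": 0, "ry": 0, "rz": 0, "x": -0.02, "y": 0, "z": 0, "claw": 1}, {"rx": 0, "ry": 0, "rz": 0, "x": -0.02, "y": 0, "z": 0, "claw": 1}, {"rx": 0, "ry": 0, "rz": 0, "x": -0.02, "y": 0, "z": 0, "claw": 1}, {"rx": 0, "ry": 0, "rz": 0, "x": -0.02, "y": 0, "z": 0, "claw": 1}, {"rx": 0, "ry": 0, "rz": 0, "x": -0.0, "y": 0, "z": 0, "claw": 1}, {"rx": 0, "ry": 0, "rz": 0, "x": -0.0, "y": 0, "z": 0, "claw": 1}, {"rx": 0, "ry": 0, "rz": 0, "x": -0.0, "y": 0, "z": 0, "claw": 1}, {"rx": 0, "ry": 0, "rz": 0, "x": -0.0, "y": 0, "z": 0, "claw": 1}, {"rx": 0, "ry": 0, "rz": 0, "x": 0, "y": 0, "z": 0, "claw": 1}, {"rx": 0, "ry": 0, "rz": 0, "x": 0, "y": 0, "z": 0, "claw": 1}]}}

```text
clock: 18.78
position: [0.5615, -0.2241, 0.0337]
tcp_rot: [-0.004, 0.739, 0.674, 0.003]
wrist_force: [2.4, 17.1, 3.7]
opening: -0.0001
finger_force: 8.3
```

>>> {"fn": "step_arm", "kwargs": {"steps": [{"rx": 0, "ry": 0, "rz": 0, "x": 0.1, "y": 0, "z": 0, "claw": 1}, {"rx": 0, "ry": 0, "rz": 0, "x": 0.15, "y": 0, "z": 0, "claw": 1}, {"rx": 0, "ry": 0, "rz": 0, "x": 0, "y": 0, "z": -0.2, "claw": -1}, {"rx": 0, "ry": 0, "rz": 0, "x": 0, "y": 0, "z": -0.3, "claw": -1}, {"rx": 0, "ry": 0, "rz": 0, "x": 0, "y": 0, "z": -0.3, "claw": -1}, {"rx": 0, "ry": 0, "rz": 0, "x": 0, "y": 0, "z": -0.3, "claw": -1}, {"rx": 0, "ry": 0, "rz": 0, "x": 0, "y": -0.2, "z": -0.2, "claw": -1}, {"rx": 0, "ry": 0, "rz": 0, "x": 0, "y": -0.12, "z": -0.2, "claw": -1}, {"rx": 0, "ry": 0, "rz": 0, "x": 0, "y": 0, "z": -0.15, "claw": -1}, {"rx": 0, "ry": 0, "rz": 0, "x": 0, "y": 0, "z": 0, "claw": -1}]}}

```text
clock: 19.62
position: [0.528, -0.1983, 0.2371]
tcp_rot: [0.005, 0.738, 0.674, 0.001]
wrist_force: [0.5, 0.8, 0.5]
opening: 0.0852
finger_force: 0.0
```

```bash
python3 - <<'E'
from station import r
from h import *
s=r.sense();print(s['clock'],s['position'],s['tcp_rot'],s['joint_pos'])
o=[r.snapshot(n) for n in('scene','top','wrist')]
cv2.imwrite('pics/c6.png',np.hstack([cv2.resize(o[0][190:330,260:400],(400,400)),cv2.resize(o[1][150:270,260:380],(400,400))])[:,:,::-1])
E
```

```text
19.6167 [ 0.52799602 -0.19825023  0.23709661] [0.00487584 0.73835539 0.67439267 0.00143652] [-4.35774159e-01  1.79766101e-01  1.78131557e+00 -1.19380098e-03
  1.17040472e+00 -3.44825405e-01]
```

View pics/c6.png

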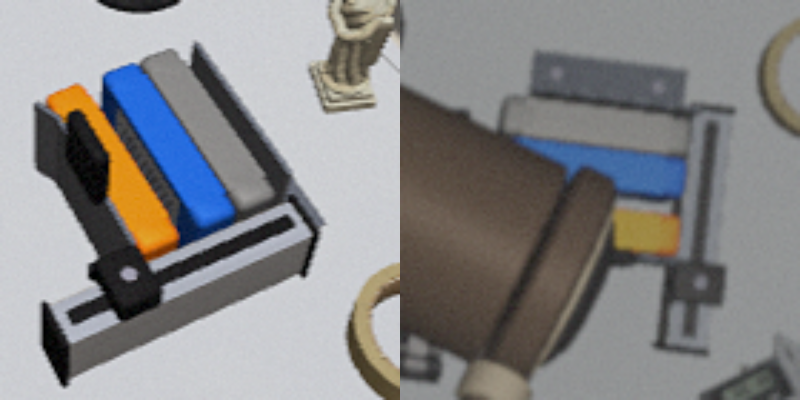

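Orange stands home with its end against the rail, level with blue. Next I go back to the cheek grip.

>>> {"fn": "step_arm", "kwargs": {"steps": [{"rx": 0, "ry": 0, "rz": 0, "x": -0.25, "y": 0.022, "z": 0, "claw": -1}, {"rx": 0, "ry": 0, "rz": 0, "x": -0.25, "y": 0.022, "z": 0, "claw": -1}, {"rx": 0, "ry": 0, "rz": 0, "x": -0.25, "y": 0.022, "z": 0, "claw": -1}, {"rx": 0, "ry": 0, "rz": 0, "x": -0.235, "y": 0.022, "z": 0.08, "claw": -1}, {"rx": 0, "ry": 0, "rz": 0, "x": 0, "y": 0, "z": 0.25, "claw": -1}, {"rx": 0, "ry": 0, "rz": 0, "x": 0, "y": 0, "z": 0.3, "claw": -1}, {"rx": 0, "ry": 0, "rz": 0, "x": 0, "y": 0, "z": 0.3, "claw": -1}, {"rx": 0, "ry": 0, "rz": 0, "x": 0, "y": 0, "z": 0.25, "claw": -1}, {"rx": 0, "ry": 0, "rz": 0, "x": 0, "y": 0, "z": 0.03, "claw": -1}, {"rx": 0, "ry": 0, "rz": 0, "x": 0, "y": 0, "z": 0, "claw": -1}]}}

```text
clock: 20.6
position: [0.5226, -0.3129, 0.0818]
tcp_rot: [-0.005, 0.738, 0.675, -0.001]
wrist_force: [0.2, 0.5, -0.1]
opening: 0.0852
finger_force: 0.0
```

>>> {"fn": "step_arm", "kwargs": {"steps": [{"rx": 0, "ry": 0, "rz": 0, "x": 0, "y": 0, "z": 0, "claw": 1}, {"rx": 0, "ry": 0, "rz": 0, "x": 0, "y": 0, "z": 0, "claw": 1}, {"rx": 0, "ry": 0, "rz": 0, "x": 0, "y": 0, "z": 0, "claw": 1}, {"rx": 0, "ry": 0, "rz": 0, "x": 0, "y": 0, "z": 0, "claw": 1}, {"rx": 0, "ry": 0, "rz": 0, "x": 0, "y": 0, "z": 0, "claw": 1}, {"rx": 0, "ry": 0, "rz": 0, "x": 0, "y": 0, "z": 0, "claw": 1}, {"rx": 0, "ry": 0, "rz": 0, "x": 0, "y": 0, "z": 0, "claw": 1}, {"rx": 0, "ry": 0, "rz": 0, "x": 0, "y": 0, "z": 0, "claw": 1}, {"rx": 0, "ry": 0, "rz": 0, "x": 0, "y": 0, "z": 0, "claw": 1}, {"rx": 0, "ry": 0, "rz": 0, "x": 0, "y": 0, "z": 0, "claw": 1}]}}

```text
clock: 21.43
position: [0.5275, -0.3157, 0.0884]
tcp_rot: [0.002, 0.739, 0.674, 0.001]
wrist_force: [3.3, 1.3, 5.8]
opening: 0.0113
finger_force: 59.5
```

>>> {"fn": "step_arm", "kwargs": {"steps": [{"rx": 0, "ry": 0, "rz": 0, "x": 0, "y": 0.02, "z": 0, "claw": 1}, {"rx": 0, "ry": 0, "rz": 0, "x": 0, "y": 0.02, "z": 0, "claw": 1}, {"rx": 0, "ry": 0, "rz": 0, "x": 0, "y": 0.02, "z": 0, "claw": 1}, {"rx": 0, "ry": 0, "rz": 0, "x": 0, "y": 0.02, "z": 0, "claw": 1}, {"rx": 0, "ry": 0, "rz": 0, "x": 0, "y": 0.02, "z": 0, "claw": 1}, {"rx": 0, "ry": 0, "rz": 0, "x": 0, "y": 0.02, "z": 0, "claw": 1}, {"rx": 0, "ry": 0, "rz": 0, "x": 0, "y": 0.02, "z": 0, "claw": 1}, {"rx": 0, "ry": 0, "rz": 0, "x": 0, "y": 0.01, "z": 0, "claw": 1}, {"rx": 0, "ry": 0, "rz": 0, "x": 0, "y": 0, "z": 0, "claw": 1}, {"rx": 0, "ry": 0, "rz": 0, "x": 0, "y": 0, "z": 0, "claw": 1}]}}

```text
clock: 22.27
position: [0.5424, -0.3171, 0.0884]
tcp_rot: [-0.001, 0.738, 0.674, -0.001]
wrist_force: [-5.9, 1.3, 11.4]
opening: 0.0115
finger_force: 60.3
```

>>> {"fn": "step_arm", "kwargs": {"steps": [{"rx": 0, "ry": 0, "rz": 0, "x": 0, "y": 0.01, "z": 0, "claw": 1}, {"rx": 0, "ry": 0, "rz": 0, "x": 0, "y": 0.01, "z": 0, "claw": 1}, {"rx": 0, "ry": 0, "rz": 0, "x": 0, "y": 0.01, "z": 0, "claw": 1}, {"rx": 0, "ry": 0, "rz": 0, "x": 0, "y": 0, "z": 0, "claw": 1}, {"rx": 0, "ry": 0, "rz": 0, "x": 0, "y": 0, "z": 0, "claw": 1}, {"rx": 0, "ry": 0, "rz": 0, "x": 0, "y": 0, "z": 0, "claw": 1}, {"rx": 0, "ry": 0, "rz": 0, "x": 0, "y": 0, "z": 0, "claw": 1}, {"rx": 0, "ry": 0, "rz": 0, "x": 0, "y": 0, "z": 0, "claw": 1}, {"rx": 0, "ry": 0, "rz": 0, "x": 0, "y": 0, "z": 0, "claw": 1}, {"rx": 0, "ry": 0, "rz": 0, "x": 0, "y": 0, "z": 0, "claw": 1}]}}

```text
clock: 23.1
position: [0.5444, -0.3173, 0.0884]
tcp_rot: [-0.002, 0.738, 0.674, -0.002]
wrist_force: [-9.9, 1.8, 13.5]
opening: 0.011
finger_force: 60.7
```

>>> {"fn": "step_arm", "kwargs": {"steps": [{"rx": 0, "ry": 0, "rz": 0, "x": 0, "y": 0.01, "z": 0, "claw": 1}, {"rx": 0, "ry": 0, "rz": 0, "x": 0, "y": 0.01, "z": 0, "claw": 1}, {"rx": 0, "ry": 0, "rz": 0, "x": 0, "y": 0.01, "z": 0, "claw": 1}, {"rx": 0, "ry": 0, "rz": 0, "x": 0, "y": 0, "z": 0, "claw": 1}, {"rx": 0, "ry": 0, "rz": 0, "x": 0, "y": 0, "z": 0, "claw": 1}, {"rx": 0, "ry": 0, "rz": 0, "x": 0, "y": 0, "z": 0, "claw": 1}, {"rx": 0, "ry": 0, "rz": 0, "x": 0, "y": 0, "z": 0, "claw": 1}, {"rx": 0, "ry": 0, "rz": 0, "x": 0, "y": 0, "z": 0, "claw": 1}, {"rx": 0, "ry": 0, "rz": 0, "x": 0, "y": 0, "z": 0, "claw": 1}, {"rx": 0, "ry": 0, "rz": 0, "x": 0, "y": 0, "z": 0, "claw": 1}]}}

```text
clock: 23.93
position: [0.5452, -0.3173, 0.0884]
tcp_rot: [-0.005, 0.738, 0.674, -0.003]
wrist_force: [-18.0, 2.5, 19.1]
opening: 0.0116
finger_force: 62.5
```

>>> {"fn": "step_arm", "kwargs": {"steps": [{"rx": 0, "ry": 0, "rz": 0, "x": 0, "y": -0.015, "z": -0.01, "claw": 1}, {"rx": 0, "ry": 0, "rz": 0, "x": 0, "y": -0.015, "z": -0.01, "claw": 1}, {"rx": 0, "ry": 0, "rz": 0, "x": 0, "y": 0, "z": 0, "claw": 1}, {"rx": 0, "ry": 0, "rz": 0, "x": 0, "y": 0, "z": 0, "claw": -1}, {"rx": 0, "ry": 0, "rz": 0, "x": 0, "y": 0, "z": 0, "claw": -1}, {"rx": 0, "ry": 0, "rz": 0, "x": 0, "y": 0, "z": 0, "claw": -1}, {"rx": 0, "ry": 0, "rz": 0, "x": 0, "y": 0, "z": 0, "claw": -1}, {"rx": 0, "ry": 0, "rz": 0, "x": 0, "y": 0, "z": 0, "claw": -1}, {"rx": 0, "ry": 0, "rz": 0, "x": 0, "y": 0, "z": -0.15, "claw": -1}, {"rx": 0, "ry": 0, "rz": 0, "x": 0, "y": 0, "z": -0.25, "claw": -1}]}}

```text
clock: 24.77
position: [0.5443, -0.3148, 0.1332]
tcp_rot: [-0.005, 0.738, 0.675, -0.001]
wrist_force: [-0.0, 0.3, 0.0]
opening: 0.0855
finger_force: 0.0
```

>>> {"fn": "step_arm", "kwargs": {"steps": [{"rx": 0, "ry": 0, "rz": 0, "x": 0, "y": 0, "z": -0.3, "claw": -1}, {"rx": 0, "ry": 0, "rz": 0, "x": 0, "y": 0, "z": -0.3, "claw": -1}, {"rx": 0, "ry": 0, "rz": 0, "x": 0, "y": 0, "z": -0.3, "claw": -1}, {"rx": 0, "ry": 0, "rz": 0, "x": 0, "y": -0.3, "z": 0, "claw": -1}, {"rx": 0, "ry": 0, "rz": 0, "x": 0, "y": -0.3, "z": 0, "claw": -1}, {"rx": 0, "ry": 0, "rz": 0, "x": 0, "y": -0.3, "z": 0, "claw": -1}, {"rx": 0, "ry": 0, "rz": 0, "x": 0, "y": -0.3, "z": 0, "claw": -1}, {"rx": 0, "ry": 0, "rz": 0, "x": 0, "y": 0, "z": 0, "claw": -1}, {"rx": 0, "ry": 0, "rz": 0, "x": 0, "y": 0, "z": 0, "claw": -1}, {"rx": 0, "ry": 0, "rz": 0, "x": 0, "y": 0, "z": 0, "claw": -1}]}}

```text
clock: 25.6
position: [0.4045, -0.3045, 0.2457]
tcp_rot: [0.001, 0.738, 0.674, 0.0]
wrist_force: [0.1, -0.6, 0.2]
opening: 0.0853
finger_force: 0.0
```

```bash
python3 - <<'E'
from station import r
from h import *
s=r.sense();print(s['clock'],s['position'],s['wrist_force'])
o=[r.snapshot(n) for n in('scene','top')]
cv2.imwrite('pics/c7.png',np.hstack([cv2.resize(o[0][190:330,260:400],(400,400),interpolation=2),cv2.resize(o[1][160:260,270:370],(400,400),interpolation=2)])[:,:,::-1])
E
```

```text
25.6 [ 0.40452707 -0.30446353  0.24574426] [ 0.14100257 -0.57692254  0.20937265]
```

View pics/c7.png

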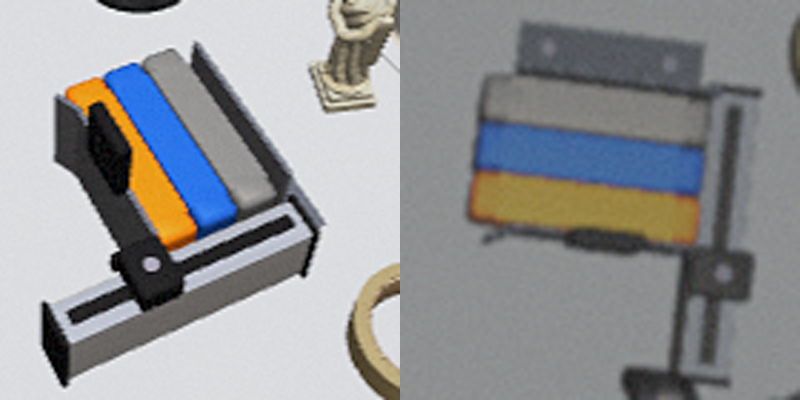

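All three drives stand side by side and flush, with the cheek closed on them and the gripper clear.

```bash
python3 -c "
from station import r
print(r.sign_off())"
```

```text
the job is handed in; nothing more can be done
None
```

The job is handed in at about 25.7 s of the 69 s allowed: in the last pictures grey, blue and orange stand upright side by side, home against the rail with the cheek closed on them and the gripper clear. The hand-in call gave no verdict.

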